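# Push the balance back onto its weighing slab

### The arm

A 6-joint arm with a two-finger parallel gripper is mounted at the origin on the work surface. World frame = base frame: x ahead of the robot, y to its left, z up, the work surface at z = 0. Lengths are in m, angles in rad, forces in N, time in s.
With the tool pointing down it reaches from about 0.4 to 0.825 m from the base axis. Payload 7 kg.
Tool frame: the origin (TCP) lies at the very end of the fingers, on their centre line; the grasp point (between the pads) lies 19 mm behind it (tcp_to_grasp is the distance from the TCP to the grasp point, in m); x points along the fingers, z is the direction in which the jaws open and shut, and the axes are right-handed (so a half turn about x gives the same grasp; the last joint's range is limited). The gripper opens to 88 mm and grips with 3 to 60 N. Pads are 19 mm wide; open, the fingers measure 130 mm over their backs; the gripper's body (78 mm by 193 mm) begins 47 mm behind the grasp point.
Start: joints at [-0.87, 0.359, 0.012, 0, -1.224, -0.288], TCP at [0.271, -0.618, 0.227] pointing down, gripper open.
Joint ranges: [-3.07, 3.07], [-1.43, 2.12], [-1.02, 1.25], [-3.03, 1.67], [-3.05, -0], [-3.03, 3.03]. Speed limits (rad/s): [2.39, 2.39, 3.01, 3.14, 3.14, 3.14].

### API

Orientations are given as [roll, pitch, yaw] about the fixed x, y, z axes, in that order (R = Rz(yaw) Ry(pitch) Rx(roll)).
In Python, from station import get_state, grab_frame, job_done, tcp_to_grasp gives the robot as it stands. The module is installed in compiled form; this text tells all that it offers.
- The arm moves only by the shell command python3 -m crank 'ROWS' [FORCE]. ROWS is JSON, a list of rows, each a list of 7 numbers: the shift along the tool's x, y, z in m, then the turn, a rotation vector about the tool's x, y, z in rad, then the opening, from 0 (shut) to 1 (fully open). In form: [[x, y, z, wx, wy, wz, fingers], ...]. A call has 1 to 10 rows; each row is the pose to reach, as a shift and turn from the pose commanded when the call began, along the tool's axes at that moment; what a row does not reach only later rows make up. A row lasts 1/8 s, in which the tool goes at most 62.5 mm and 10.7 degrees, less where a joint would pass 70% of its speed; a pose out of reach is approached as far as the arm can. A call with a gripper value outside its range is refused whole. The fingers move at their own pace and stop on an object; FORCE is the grip in N (left out, the last holds). Time passes only in rows, so rows that repeat a pose let the fingers close. It gives the time, the measured TCP pose, the force and the opening at its end, in the units of the state.
- get_state(): the state, without advancing time (a new reading comes with each control period).
- grab_frame(name): name is "scene" or "top" or "wrist"; returns a dict with "pixels" (480x640x3 uint8, red, green, blue), "vfov" (degrees; the focal length in pixels is half the picture's height over the tangent of half this angle, whatever the lens; pixels are square), "cx", "cy" (the principal point, pixels), "extrinsics" (4x4, takes a point from world to camera coordinates). Camera axes: x right, y up, looking along -z (the intrinsics and any distortion apply to the point x, -y, -z); pixel columns grow to the right and rows downward; lengths in m; the calibration is good to about 2 mm. A picture is of the moment at which its call begins. There is no depth.
- job_done(): hands the job in, once; it reports no verdict.
The state is a dict: "t": time; "q": joint angles; "qd": joint speeds; "joint_efforts": joint torques, N m; "eef_pos": TCP position; "ee_rot": TCP orientation; "force": force on the tool from outside, world axes, zero at the start; "moment": the same for the moment, N m; "width": finger opening in m.
Only numpy, scipy, OpenCV 4.12 (cv2) and the standard library are available. Lean on these libraries where they do the work, as an engineer would, in place of code of your own. Each camera call takes 0.05 s, during which the arm holds its last target.

### The job

The small balance has been left askew, partly off the grey stone slab that is let into the bench. Push it along the bench with the fingers until it stands in the middle of the slab, square with the slab's edges and its display still towards the robot's side. Slide it gently with its feet on the surface: do not lift or tip it, do not touch its round weighing pan, leave the things around it where they are, and finish clear of everything.

Things in the scene. Friction and masses are not known exactly. Their poses are not given: they have to be found in the camera images.
- balance: White balance, loose, 195 mm deep (its x) by 165 mm wide (its y) by 54 mm high, 0.7 to 1 kg. Origin: centre of its outline, at the undersides of its four rubber feet (x +-78, y +-63 mm); x points from display to rear, z up; centre of mass within 10 mm of it in plan. It slides only while pushed (about 5 to 15 N) and stops at once; a push 50 mm off its centre turns it about 0.04 rad for each 10 mm that it slides.
- pan: The balance's round stainless weighing pan, 116 mm across, fixed on the balance; origin 30 mm behind the balance's centre (its +x) and 46 mm above the bench. The pan's disc is 49 to 54 mm above the bench; its edge lies 9 mm inside the casing's rear face and 24 mm inside the side faces.
- front (a point): Middle of the balance's front (display side) face, 97.5 mm before its origin, 20 mm above the bench. All four outer faces of the casing are vertical from 6 to 35 mm above the bench (edges rounded 4 mm); over that the front 60 mm slopes up as the console with display and keys, the rest is a deck 46 mm high.
- slab: Grey stone slab let flush into the black bench top, 280 mm (its x) by 250 mm (its y), with a thin dark seam round it. Fixed; things slide freely over its edge. Origin: centre of its top, level with the bench (z = 0); x points away from the robot's side, z up. Centred, the balance leaves a border of about 42 mm all round.
- rack: Orange tube rack, 152 mm (its x) by 79 mm by 63 mm high, with three blue-capped tubes fixed in it that reach 113 mm high. Loose, to be left alone, off one far corner of the slab. Origin: centre of its underside.
- beaker: Small glass beaker, 44 mm across, 58 mm high. Loose, to be left alone, off the other far corner of the slab. Origin: centre of its underside.
- weight: Steel calibration weight with a knob, 29 mm across, 52 mm high, 200 g. Loose, to be left alone, beyond the slab's far edge. Origin: centre of its underside.

How it is judged:
At the end, for the whole second after the job is handed in: The balance stands at rest on its feet with its centre within 15 mm of the slab's centre along each of the slab's axes, turned less than 0.10 rad (about 6 degrees) from square, display towards the robot's side, and rack, beaker and weight are within 15 mm of where they were (x of balance in the frame of slab between -0.015 and 0.015 m and y of balance in the frame of slab between -0.015 and 0.015 m and angle between the x axis of balance and the x axis of slab, either way round below 0.1 rad and x of front in the frame of slab below -0.05 m and height (world z) of balance below 0.005 m and angle between balance's own z axis and vertical below 0.03 rad and linear speed of balance below 0.01 m/s and angular speed of balance below 0.05 rad/s and distance of each of rack, beaker, weight from where it was at the start of the episode below 0.015 m); the robot touches nothing.
It fails at once if the balance is lifted (more than 10 mm) (height (world z) of balance above 0.01 m).
It fails at once if the balance is tipped (more than 0.10 rad) (angle between balance's own z axis and vertical above 0.1 rad).
It fails at once if the weighing pan is touched (more than 0.5 N) (contact force between pan and the fingers above 0.5 N or contact force between pan and the arm above 0.5 N).
It fails at once if the balance is shoved roughly (faster than 0.25 m/s) (linear speed of balance above 0.25 m/s).
It fails at once if the rack, beaker or weight is disturbed (moved more than 15 mm or tipped) (distance of any of rack, beaker, weight from where it was at the start of the episode above 0.015 m or angle between any of rack, beaker, weight's own z axis and vertical above 0.3 rad).
It also fails if it takes over 54 s, if anything falls off the work surface, if the arm or the gripper's body presses on something with over 40 N, if the wrist force passes 120 N, or if a joint passes its speed limit or range.

## Working session

There is one attempt and no reset: what is moved stays moved. The work goes in short steps, Python scripts to look and compute and a shell command to move; the robot and the scene stay as the last step left them, time stands still between calls to the robot, and variables do not carry over. Pictures are saved under pics/ and viewed, and the job is handed in when it is done.

```bash
mkdir -p pics; cat > h.py <<'E'
import numpy as np, cv2
from station import *
def save(n,f):
    fr=grab_frame(n); cv2.imwrite('pics/'+f,fr['pixels'][:,:,::-1]); return fr
def ray(fr,u,v,z):
    f=240/np.tan(np.radians(fr['vfov'])/2); E=np.array(fr['extrinsics'])
    d=np.array([(u-fr['cx'])/f,-(v-fr['cy'])/f,-1]); R=E[:3,:3]; c=-R.T@E[:3,3]; d=R.T@d
    return c+d*(z-c[2])/d[2]
E
python3 - <<'E'
from h import *
for n in ['scene','top','wrist']:
    fr=save(n,n+'0.png'); np.save('pics/%s0.npy'%n,fr,allow_pickle=True); print(n,{k:fr[k] for k in fr if k!='pixels'})
print(get_state())
E
```

```text
scene {'vfov': 53.24463640369391, 'cx': 312.89023712030945, 'cy': 238.54844549591226, 'extrinsics': array([[-0.79571648,  0.60564925, -0.0049268 ,  0.4654237 ],
       [-0.40429344, -0.52507835,  0.74889221,  0.23371617],
       [ 0.45097905,  0.59789775,  0.66267351, -1.20090004],
       [ 0.        ,  0.        ,  0.        ,  1.        ]])}
top {'vfov': 50.7267557954298, 'cx': 321.4939189861942, 'cy': 243.62097251795498, 'extrinsics': array([[ 0.00604155, -0.99992351,  0.01079218,  0.0170599 ],
       [ 0.99156553,  0.00738762,  0.1293956 , -0.62783709],
       [-0.12946544,  0.0099194 ,  0.99153432, -1.06990931],
       [ 0.        ,  0.        ,  0.        ,  1.        ]])}
wrist {'vfov': 70.17146608547307, 'cx': 319.05208212150933, 'cy': 243.66811980726473, 'extrinsics': array([[-0.40120089,  0.91598619,  0.00267157,  0.67347543],
       [-0.87579836, -0.38274094, -0.29408607,  0.03677772],
       [-0.26835626, -0.12032735,  0.95577521, -0.39289012],
       [ 0.        ,  0.        ,  0.        ,  1.        ]])}
{'t': 0.15, 'q': array([-8.69893776e-01,  3.59223565e-01,  1.12908979e-02, -2.38808835e-04,
       -1.22408834e+00, -2.88086659e-01]), 'qd': array([ 0.00083253, -0.0021605 ,  0.0029656 , -0.00039058, -0.00020193,
       -0.00131416]), 'joint_efforts': array([-2.05072691e-03, -5.83273959e+01,  2.93287772e+01,  7.00131476e+00,
        8.70268821e-03, -1.37396296e-04]), 'eef_pos': array([ 0.27062751, -0.61798761,  0.22584937]), 'ee_rot': array([0.10678849, 1.56955123, 2.09031942]), 'force': array([ 0.46684566,  0.17713704, -0.20957933]), 'moment': array([0.05113332, 0.06071491, 0.00270654]), 'width': 0.08750383346338861}
```

View pics/top0.png

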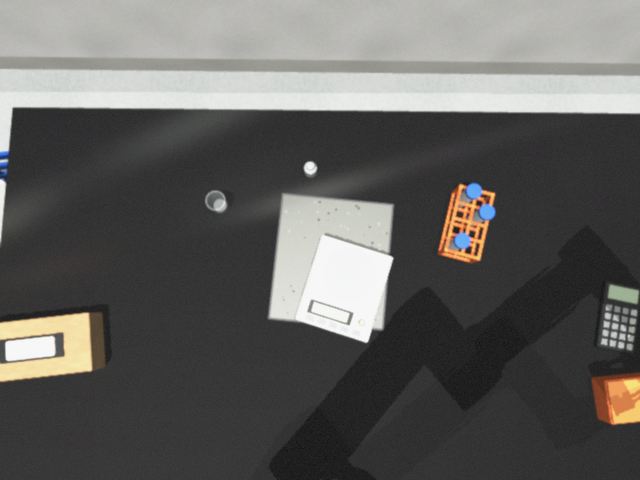

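View pics/scene0.png

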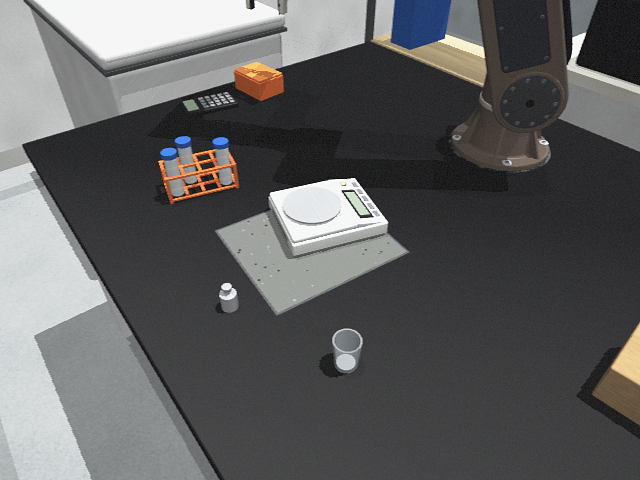

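```bash
cat >> h.py <<'E'
def meas(fr,out=None,roi=(240,170,420,370)):
    im=fr['pixels'][:,:,::-1].copy(); hsv=cv2.cvtColor(im,cv2.COLOR_BGR2HSV); V=hsv[...,2]
    x0,y0,x1,y1=roi; box=np.zeros(V.shape,np.uint8); box[y0:y1,x0:x1]=1
    def big(m):
        m=cv2.morphologyEx((m*box).astype(np.uint8),cv2.MORPH_OPEN,np.ones((3,3)))
        c,_=cv2.findContours(m,cv2.RETR_EXTERNAL,cv2.CHAIN_APPROX_NONE); return max(c,key=cv2.contourArea)
    b=big(V>212); s=big(V>105)
    r=cv2.minAreaRect(b)
    bc=cv2.boxPoints(r)
    return im,b,s,bc
E
python3 - <<'E'
from h import *
fr=np.load('pics/top0.npy',allow_pickle=True).item()
im,b,s,bc=meas(fr)
print(bc, cv2.contourArea(b))
P=np.array([ray(fr,u,v,.04)[:2] for u,v in bc]); print(P,[np.linalg.norm(P[i]-P[i-1]) for i in range(4)])
V=im.max(2); print(V[260,262:400:4]); print(V[225,262:400:2]); print(V[185:240:2,330])
o=im.copy(); cv2.drawContours(o,[b],-1,(0,0,255),1); cv2.drawContours(o,[s],-1,(0,255,0),1)
cv2.imwrite('pics/c0.png',cv2.resize(o[170:370,240:420],None,fx=3,fy=3,interpolation=0))
E
```

```text
[[260.6611  313.22076]
 [284.5397  224.3924 ]
 [399.7217  255.35529]
 [375.8431  344.18365]] 9202.5
[[ 0.47566238  0.15138852]
 [ 0.66993568  0.10300369]
 [ 0.60313592 -0.15036257]
 [ 0.41143227 -0.09644955]] [np.float64(0.2560258081177846), np.float64(0.20020791195602355), np.float64(0.2620241801413953), np.float64(0.19914041022902496)]
[ 54  53  52 103 216 217 218 217 218 217 217 219 217 242 247 247 246 246
 245 245 245 245 245 245 245 246 245 245 247 247 247 247 246  54  54]
[ 55  56  56  51  55  51  50  55 103 186 209 208 209 208 211 208 210 210
 210 210 209 209 210 209 210 211 208 209 208 210 208 208 212 210 211 209
 210 210 208 217 213 213 208 208 207 209 206 207 208 206 209 207 207 204
 201 207 205 208 213 208 208 204 207 205 169  89  49  56  48]
[ 83  87  90  88  86  80  98 176 201 202 204 206 206 206 198 206 206 207
 208 209 211 210 208 211 200 145 224 247]
```

View pics/c0.png

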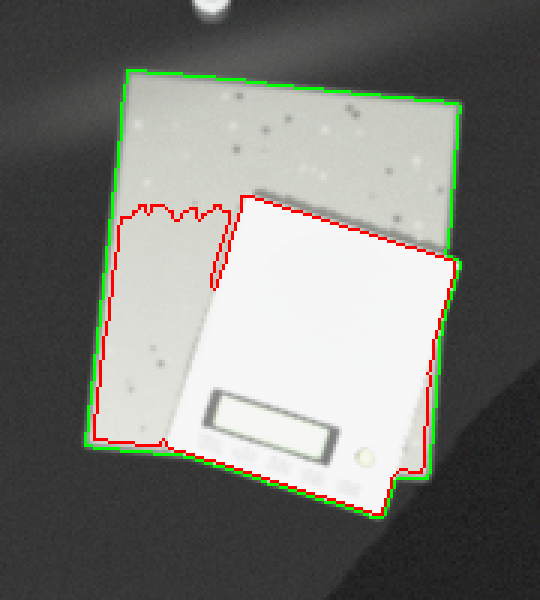

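```bash
cat > m.py <<'E'
from h import *
import sys
def lineint(a,b):
    (p,d),(q,e)=a,b; t=np.linalg.solve(np.c_[d,-e],q-p); return p+d*t[0]
def fitl(p):
    l=cv2.fitLine(np.float32(p),cv2.DIST_HUBER,0,.01,.01).ravel().astype(float); return l[2:],l[:2]
def corners(poly,n=4):
    # polygon sides: from minAreaRect, refine by line fits to contour pts near each side
    pts=poly[:,0].astype(float); bc=cv2.boxPoints(cv2.minAreaRect(poly)); L=[]
    for i in range(4):
        a,b=bc[i],bc[(i+1)%4]; d=(b-a)/np.linalg.norm(b-a); n_=np.array([-d[1],d[0]])
        w=pts-a; s=w@d; k=(abs(w@n_)<3.5)&(s>8)&(s<np.linalg.norm(b-a)-8); L.append(fitl(pts[k]))
    return np.array([lineint(L[i],L[i-1]) for i in range(4)])
def balance(fr,out):
    im=fr['pixels'][:,:,::-1].copy(); V=im.min(2)
    m=np.zeros(V.shape,np.uint8); m[170:370,240:420]=(V>228)[170:370,240:420]
    m=cv2.morphologyEx(m,cv2.MORPH_OPEN,np.ones((5,5)))
    c,_=cv2.findContours(m,cv2.RETR_EXTERNAL,cv2.CHAIN_APPROX_NONE); b=cv2.convexHull(max(c,key=cv2.contourArea))
    b=max(c,key=cv2.contourArea)
    q=corners(b); q=q[np.argsort(q[:,1])]; rl,rr=sorted(q[:2],key=lambda p:p[0]); fl,fR=sorted(q[2:],key=lambda p:p[0])
    P=[ray(fr,*rl,.044)[:2],ray(fr,*rr,.044)[:2],ray(fr,*fR,.036)[:2],ray(fr,*fl,.036)[:2]]
    P=np.array(P)
    print('sides rear,right,front,left',[round(np.linalg.norm(P[i]-P[(i+1)%4]),4) for i in range(4)])
    ax=(P[0]+P[1]-P[2]-P[3])/2; ay=(P[0]+P[3]-P[1]-P[2])/2
    th=np.arctan2(ax[1],ax[0]); th2=np.arctan2(-ay[0],ay[1]); c=P.mean(0)
    o=im.copy(); cv2.polylines(o,[np.int32(np.round([rl,rr,fR,fl])).reshape(-1,1,2)],True,(0,0,255),1)
    cv2.imwrite('pics/'+out,cv2.resize(o[170:370,240:420],None,fx=3,fy=3,interpolation=0))
    return c,th,th2,P
E
python3 - <<'E'
from m import *
fr=np.load('pics/top0.npy',allow_pickle=True).item()
E=fr['extrinsics'];print('cam',-E[:3,:3].T@E[:3,3])
c,th,th2,P=balance(fr,'c1.png'); print(c,th,th2);print(P)
# slab
im,b,s,bc=meas(fr); pts=s[:,0].astype(float)
W=np.array([ray(fr,u,v,0)[:2] for u,v in pts])
def side(k): return fitl(W[k])
top=side((pts[:,1]<206)&(pts[:,0]>288)&(pts[:,0]<387))
left=side((pts[:,0]<284)&(pts[:,1]>200)&(pts[:,1]<312))
right=side((pts[:,0]>388)&(pts[:,1]>210)&(pts[:,1]<250))
bot=side((pts[:,1]>312)&(pts[:,0]<290)&(pts[:,0]>274))
for n,l in zip('tlrb',(top,left,right,bot)): print(n,l)
tl=lineint(top,left);tr=lineint(top,right);bl=lineint(bot,left)
print(tl,tr,bl,np.linalg.norm(tl-tr),np.linalg.norm(tl-bl))
ly=tl-tr; a1=np.arctan2(-ly[0],ly[1]); lx=tl-bl; a2=np.arctan2(lx[1],lx[0]); print('yaw',a1,a2)
print('centre', (tr+bl)/2)
E
```

```text
cam [0.48392228 0.03230968 1.14190705]
sides rear,right,front,left [np.float64(0.1598), np.float64(0.1894), np.float64(0.1618), np.float64(0.1893)]
[ 0.53192025 -0.02830506] -0.3006874607103197 -0.30070707352984855
[[ 0.64596047  0.01996624]
 [ 0.59873153 -0.13265653]
 [ 0.41748696 -0.07751792]
 [ 0.46550205  0.07698798]]
t (array([ 0.73743153, -0.02430687]), array([0.0963758, 0.995345 ]))
l (array([0.60456395, 0.12602481]), array([ 0.99576032, -0.09198562]))
r (array([ 0.66636187, -0.13716216]), array([ 0.99569654, -0.09267363]))
b (array([0.46155265, 0.10901108]), array([0.08425364, 0.99644434]))
[0.75068067 0.11252695] [ 0.72596698 -0.14270986] [0.46408847 0.13900155] 0.25643048793132406 0.28781242564318854
yaw -0.09652562429482173 -0.09211583874469752
centre [ 0.59502772 -0.00185415]
```

View pics/c1.png

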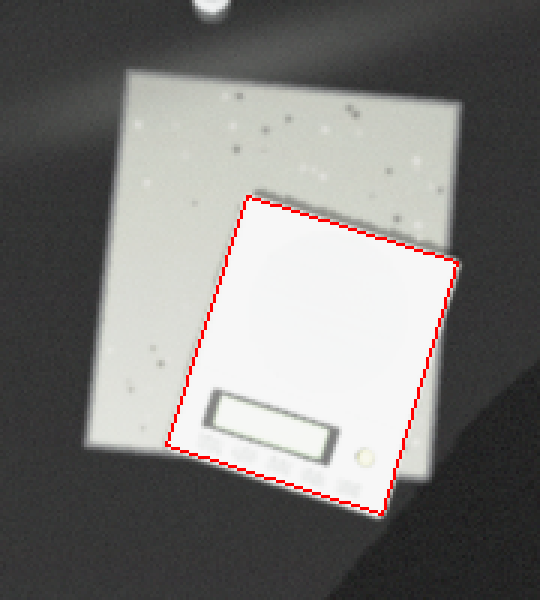

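```bash
cat > plan.py <<'E'
from h import *
from scipy.spatial.transform import Rotation as R
def cur():
    s=get_state(); return s,np.array(s['eef_pos']),R.from_euler('xyz',s['ee_rot'])
def to(p,psi):
    """tool x down, push dir (world yaw psi); jaw axis perpendicular"""
    s,p0,R0=cur()
    best=None
    for sg in(1,-1):
        z=sg*np.array([-np.sin(psi),np.cos(psi),0]); x=np.array([0,0,-1.]); y=np.cross(z,x)
        Rt=R.from_matrix(np.c_[x,y,z]); rv=(R0.inv()*Rt).as_rotvec()
        if best is None or np.linalg.norm(rv)<np.linalg.norm(best): best=rv;bs=sg
    print('shift',np.round(R0.inv().apply(np.array(p)-p0),4),'rot',np.round(best,4),'zsign',bs)
E
python3 - <<'E'
from plan import *
s,p,R0=cur(); print(R0.as_matrix().round(3))
to([.415,.008,.22],-.30); 
E
```

```text
[[-0.001 -0.916 -0.401]
 [ 0.001 -0.401  0.916]
 [-1.     0.     0.001]]
shift [ 0.0064 -0.3833  0.5155] rot [ 7.127e-01  1.100e-03 -6.000e-04] zsign 1
```

```bash
python3 -m crank '[[0,-0.035,0.047,0.066,0,0,1],[0,-0.070,0.094,0.132,0,0,1],[0,-0.105,0.141,0.198,0,0,1],[0,-0.140,0.188,0.264,0,0,1],[0,-0.175,0.235,0.33,0,0,1],[0,-0.210,0.282,0.396,0,0,1],[0,-0.245,0.329,0.462,0,0,1],[0,-0.280,0.376,0.528,0,0,1],[0,-0.315,0.423,0.594,0,0,1],[0.006,-0.350,0.470,0.660,0,0,1]]'
python3 - <<'E'
from plan import *
to([.412,.009,.12],-.30); 
E
```

```text
t: 1.4
eef_pos: [0.4031, -0.0454, 0.2211]
ee_rot: [-1.001, 1.569, 0.321]
force: [1.2, -0.4, -0.5]
width: 0.0874
shift [0.1012 0.0049 0.0548] rot [0.0509 0.0011 0.0016] zsign 1
```

```bash
python3 -m crank '[[0.03,0.002,0.03,0.03,0,0,1],[0.07,0.005,0.045,0.04,0,0,1],[0.1,0.005,0.045,0.04,0,0,1],[0.1,0.005,0.045,0.04,0,0,1]]'
python3 - <<'E'
from plan import *
to([.412,.009,.014],-.30); save('scene','s1.png'); save('top','t1.png'); print(get_state()['q'])
E
```

```text
t: 1.9
eef_pos: [0.4073, -0.003, 0.119]
ee_rot: [2.276, 1.566, -2.724]
force: [-0.2, -0.4, 0.8]
width: 0.0878
shift [ 0.1049 -0.0015  0.0131] rot [ 0.0132 -0.0031 -0.0036] zsign 1
[ 4.81779294e-01  1.48617280e-02 -6.91869240e-01  5.52416620e-04
 -8.63967808e-01 -2.33989837e+00]
```

View pics/s1.png

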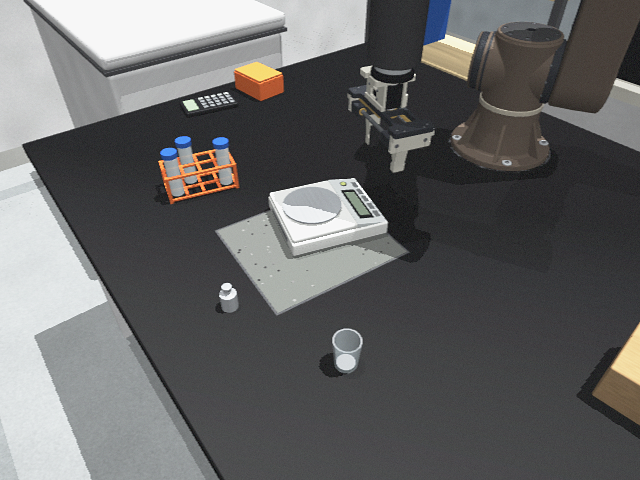

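View pics/t1.png

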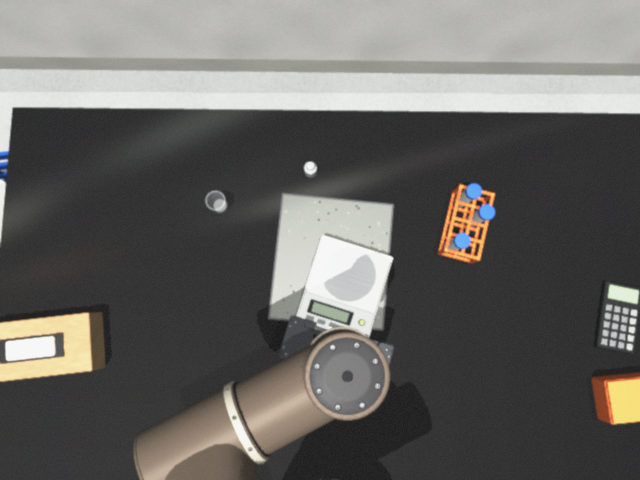

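```bash
python3 -m crank '[[0.04,-0.0015,0.013,0.013,-0.003,-0.003,1],[0.08,-0.0015,0.013,0.013,-0.003,-0.003,1],[0.105,-0.0015,0.013,0.013,-0.003,-0.003,1],[0.105,-0.0015,0.013,0.013,-0.003,-0.003,1]]'
python3 - <<'E'
from plan import *
save('scene','s2.png')
s,p,R0=cur(); print(R0.as_matrix().round(3),p)
to([.4298,.0037,.014],-.30); to([.4855,-.006,.014],-.095);
E
```

```text
t: 2.5
eef_pos: [0.4141, 0.0092, 0.0155]
ee_rot: [-0.829, 1.568, 0.441]
force: [0.7, 0.0, 1.1]
width: 0.0877
[[ 0.004 -0.955  0.296]
 [ 0.002  0.296  0.955]
 [-1.    -0.003  0.003]] [0.41481574 0.00956367 0.01642687]
shift [ 0.0025 -0.016  -0.0012] rot [-0.0003  0.003   0.0034] zsign 1
shift [ 0.0027 -0.0721  0.006 ] rot [-0.2053  0.0026  0.0037] zsign 1
```

View pics/s2.png

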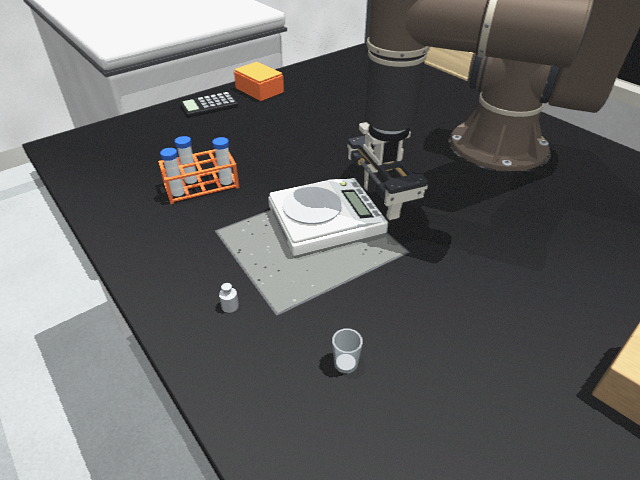

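```bash
python3 -m crank '[[0.001,-0.008,0,0,0,0,1],[0.001,-0.016,0,0,0,0,1],[0.001,-0.023,0.001,-0.025,0,0,1],[0.001,-0.030,0.002,-0.050,0,0,1],[0.001,-0.037,0.003,-0.08,0,0,1],[0.001,-0.044,0.004,-0.11,0,0,1],[0.001,-0.050,0.005,-0.14,0,0,1]]'
python3 - <<'E'
from plan import *
save('scene','s3.png');save('top','t3.png')
s,p,R0=cur(); print(p,s['force'])
E
```

```text
t: 3.42
eef_pos: [0.4619, -0.0016, 0.015]
ee_rot: [-0.316, 1.569, 1.094]
force: [-5.9, -0.2, 1.3]
width: 0.0877
[ 0.46323829 -0.00115344  0.01505222] [-1.37598494 -0.83245265 -0.20046553]
```

View pics/s3.png

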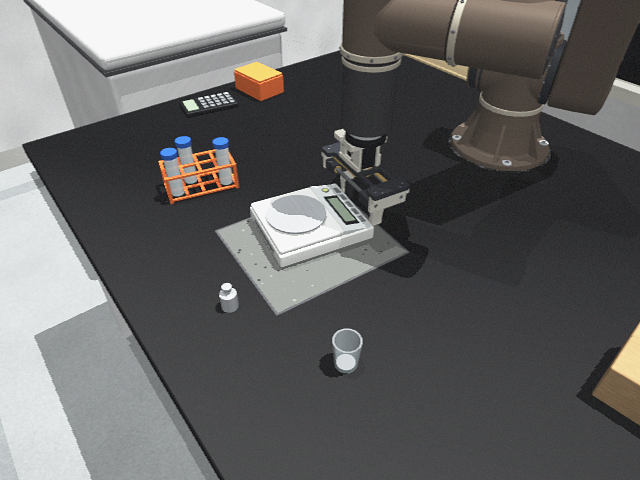

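View pics/t3.png

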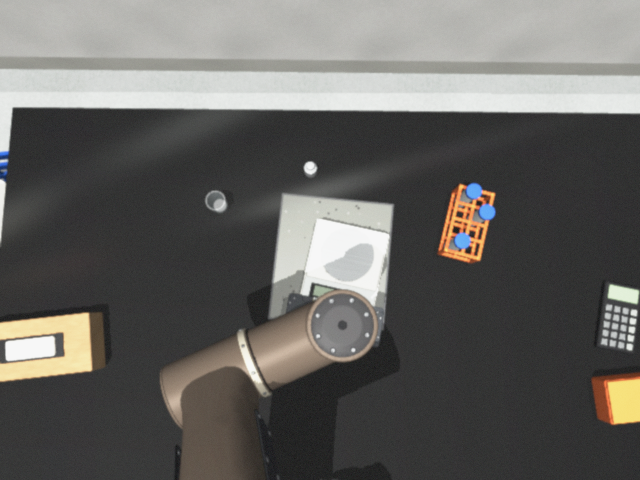

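```bash
python3 - <<'E'
from plan import *
to([.4845,-.004,.014],-.09)
E
```

```text
shift [ 0.0011 -0.0214  0.0006] rot [-0.0711  0.0021  0.0026] zsign 1
```

Finish the push, then back off, rise and move the arm aside to measure.

```bash
python3 -m crank '[[0.001,-0.007,0,-0.03,0,0,1],[0.001,-0.014,0,-0.05,0,0,1],[0.001,-0.021,0,-0.07,0,0,1],[0.001,-0.021,0,-0.07,0,0,1]]'
python3 - <<'E'
from plan import *
print(get_state()['eef_pos'])
E
python3 -m crank '[[0,0.03,0,0,0,0,1],[-0.05,0.035,-0.02,0,0,0,1],[-0.1,0.035,-0.06,0,0,0,1],[-0.11,0.03,-0.12,0,0,0,1],[-0.11,0.02,-0.18,0,0,0,1],[-0.11,0.01,-0.24,0,0,0,1],[-0.11,0.01,-0.24,0,0,0,1]]'
python3 - <<'E'
from m import *
fr=save('top','t4.png'); c,th,th2,P=balance(fr,'c4.png'); print(c,th,th2)
d=c-[.595,-.002]; a=-.095; print('slab frame',d@[np.cos(a),np.sin(a)],d@[-np.sin(a),np.cos(a)],th-a,th2-a)
E
```

```text
t: 4.03
eef_pos: [0.4845, -0.0041, 0.0141]
ee_rot: [-1.006, 1.566, 0.473]
force: [-1.9, -1.0, -0.3]
width: 0.0875
[ 0.48445873 -0.00405202  0.01408045]
t: 4.9
eef_pos: [0.4528, -0.246, 0.1237]
ee_rot: [-1.319, 1.565, 0.156]
force: [-0.2, 0.4, 0.4]
width: 0.0876
sides rear,right,front,left [np.float64(0.1561), np.float64(0.1881), np.float64(0.1567), np.float64(0.1903)]
[ 0.59675689 -0.02254976] -0.15727315150929785 -0.14459694924504135
slab frame 0.0036982646234141703 -0.02029044920712382 -0.06227315150929785 -0.04959694924504135
```

View pics/t4.png

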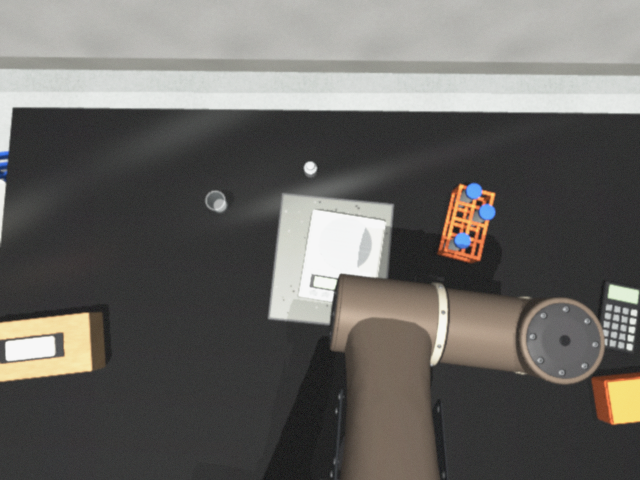

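View pics/c4.png

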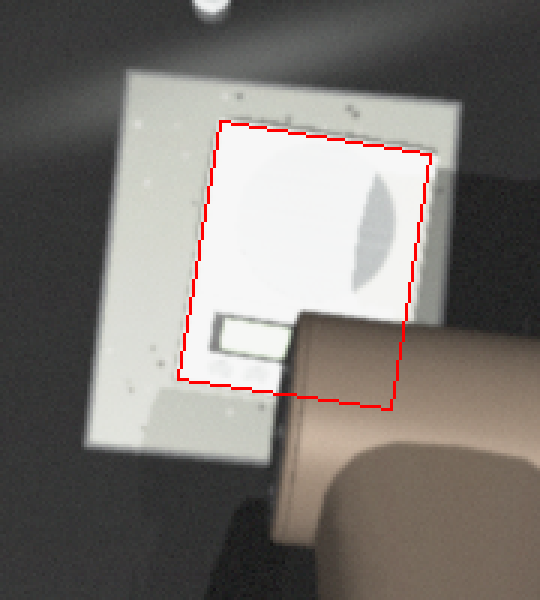

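```bash
python3 - <<'E'
from plan import *
print(get_state()['q'])
to([.577,-.145,.15],1.42)
fr=np.load('pics/top0.npy',allow_pickle=True).item()
print('rack near corner',ray(fr,440,259,.03),ray(fr,458,184,.06))
E
```

```text
[-0.11430905  0.18774233 -0.48210759 -0.00274621 -0.89562729 -1.54953129]
shift [-0.0256 -0.1147  0.1106] rot [-1.5148 -0.0024  0.0058] zsign 1
rack near corner [ 0.59675356 -0.24115013  0.03      ] [ 0.75942171 -0.27741508  0.06      ]
```

```bash
python3 -m crank '[[-0.026,-0.011,0.011,-0.16,0,0,1],[-0.026,-0.023,0.022,-0.33,0,0,1],[-0.026,-0.034,0.033,-0.50,0,0,1],[-0.026,-0.046,0.044,-0.67,0,0,1],[-0.026,-0.057,0.055,-0.84,0,0,1],[-0.026,-0.069,0.066,-1.01,0,0,1],[-0.026,-0.080,0.077,-1.18,0,0,1],[-0.026,-0.095,0.09,-1.35,0,0,1],[-0.026,-0.115,0.11,-1.515,0,0,1],[-0.026,-0.115,0.11,-1.515,0,0,1]]'
python3 - <<'E'
from plan import *
save('top','t5.png')
to([.577,-.145,.015],1.42)
E
```

```text
t: 6.2
eef_pos: [0.5781, -0.1405, 0.1502]
ee_rot: [-2.652, 1.565, 0.348]
force: [0.4, 0.1, 0.2]
width: 0.0876
shift [1.351e-01 4.200e-03 1.000e-04] rot [ 0.0062 -0.0042  0.0027] zsign 1
```

View pics/t5.png

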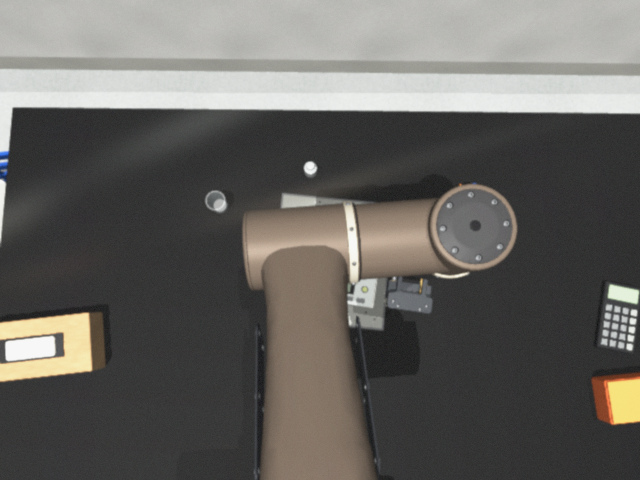

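```bash
python3 -m crank '[[0.05,0.006,0,0,0,0,1],[0.05,0.006,0,0,0,0,1]]'
python3 - <<'E'
from plan import *
save('scene','s6.png')
to([.577,-.145,.015],1.42)
E
```

```text
t: 6.5
eef_pos: [0.5725, -0.1485, 0.0971]
ee_rot: [-0.562, 1.567, 2.432]
force: [-0.2, 0.2, 0.2]
width: 0.0879
shift [ 0.0844 -0.004  -0.002 ] rot [ 0.0039 -0.0004  0.0017] zsign 1
```

View pics/s6.png

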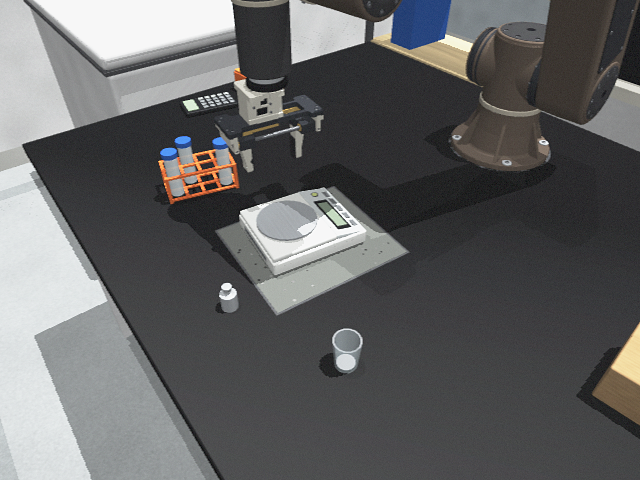

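```bash
python3 -m crank '[[0.04,-0.002,0,0,0,0,1],[0.083,-0.004,-0.002,0,0,0,1],[0.083,-0.004,-0.002,0,0,0,1]]'
python3 - <<'E'
from plan import *
save('scene','s7.png')
to([.581,-.1135,.015],1.42)
to([.5863,-.0936,.015],1.476)
E
```

```text
t: 6.92
eef_pos: [0.5774, -0.1449, 0.0161]
ee_rot: [-1.453, 1.569, 1.542]
force: [-0.2, 1.0, 1.0]
width: 0.0879
shift [ 0.003  -0.0315  0.0025] rot [ 0.005  -0.0029  0.0019] zsign 1
shift [ 0.003  -0.052   0.0002] rot [-0.051  -0.0029  0.0018] zsign 1
```

View pics/s7.png

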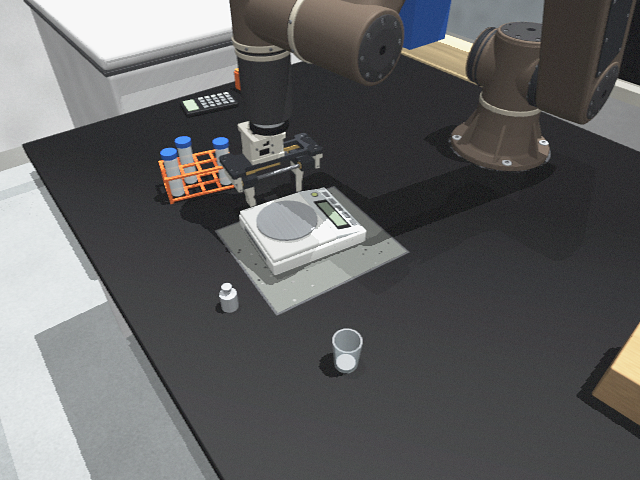

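```bash
python3 -m crank '[[0.001,-0.010,0,0,0,0,1],[0.001,-0.020,0.001,0,0,0,1],[0.001,-0.028,0.001,0,0,0,1],[0.001,-0.034,0.001,-0.013,0,0,1],[0.001,-0.040,0.001,-0.026,0,0,1],[0.001,-0.046,0,-0.04,0,0,1],[0.001,-0.052,0,-0.052,0,0,1],[0.001,-0.052,0,-0.052,0,0,1]]'
python3 - <<'E'
from plan import *
save('scene','s8.png'); print(get_state()['eef_pos'])
E
```

```text
t: 7.98
eef_pos: [0.587, -0.0935, 0.0168]
ee_rot: [-2.76, 1.565, 0.289]
force: [1.8, -4.0, 2.1]
width: 0.0878
[ 0.5868375  -0.09352497  0.01665148]
```

View pics/s8.png

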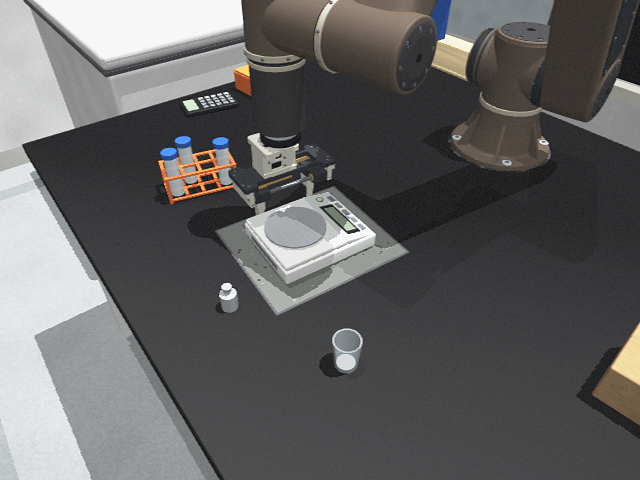

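```bash
python3 -m crank '[[0,0.02,0,0,0,0,1],[0,0.045,0,0,0,0,1],[-0.05,0.045,0,0,0,0,1],[-0.11,0.045,0.01,0,0,0,1],[-0.15,0.06,0.05,0,0,0,1],[-0.16,0.09,0.1,0,0,0,1],[-0.16,0.13,0.14,0,0,0,1],[-0.16,0.18,0.17,0,0,0,1],[-0.16,0.23,0.2,0,0,0,1],[-0.16,0.28,0.22,0,0,0,1]]'
python3 -m crank '[[0,0.05,0.02,0,0,0,1],[0,0.1,0.03,0,0,0,1],[0,0.15,0.04,0,0,0,1],[0,0.15,0.04,0,0,0,1]]'
python3 - <<'E'
from m import *
fr=save('top','t9.png'); c,th,th2,P=balance(fr,'c9.png'); print(c,th,th2)
d=c-[.595,-.002]; a=-.095; print('slab frame',d@[np.cos(a),np.sin(a)],d@[-np.sin(a),np.cos(a)],th-a,th2-a)
save('scene','s9.png')
E
```

```text
t: 9.28
eef_pos: [0.338, -0.3532, 0.1746]
ee_rot: [-2.475, 1.566, 0.572]
force: [-0.6, -0.8, 0.4]
width: 0.0878
t: 9.78
eef_pos: [0.2841, -0.5001, 0.1727]
ee_rot: [-2.072, 1.566, 0.971]
force: [0.3, -0.0, -0.4]
width: 0.088
sides rear,right,front,left [np.float64(0.1597), np.float64(0.1905), np.float64(0.1608), np.float64(0.1894)]
[ 0.59524754 -0.00064791] -0.09223040093284483 -0.09172345086563553
slab frame 0.00011817251954457185 0.0013694711083257964 0.002769599067155168 0.0032765491343644676
```

View pics/t9.png

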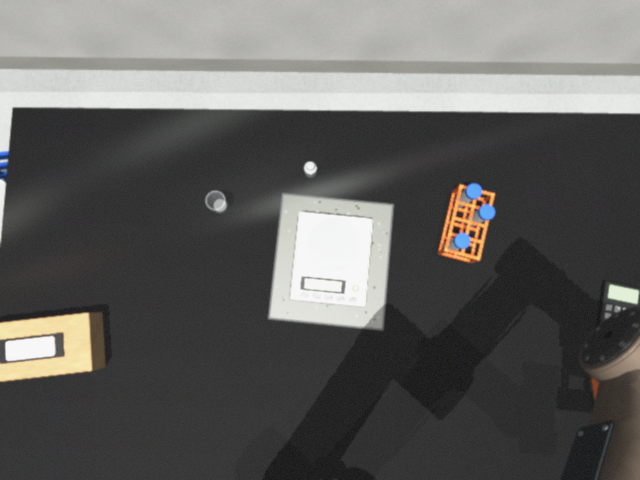

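View pics/c9.png

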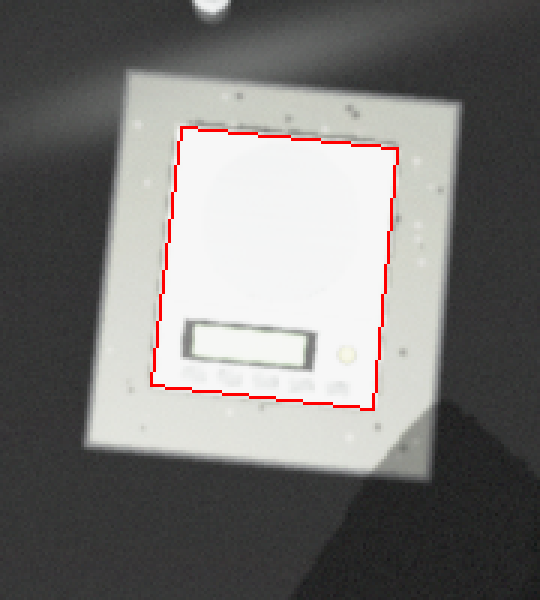

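View pics/s9.png

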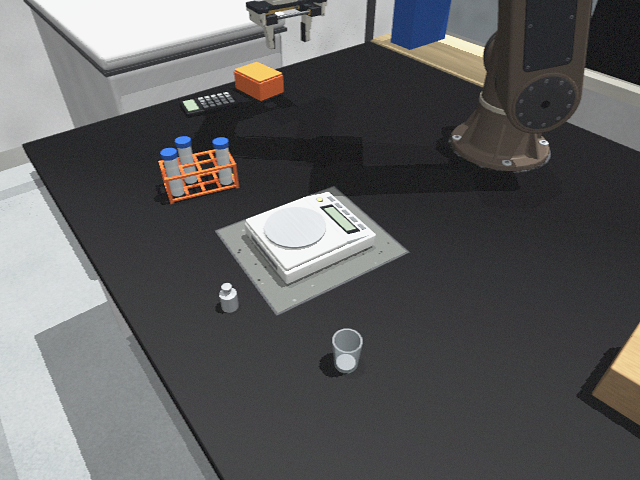

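The balance is centred on the slab and square with it. The rack (440–495, 183–262 px), beaker (216, 202) and weight (310, 168) are where they were in the first picture. The arm is clear of everything.

```bash
python3 -c "
from station import *
print(get_state()['force'],job_done())"
```

```text
the job is handed in; nothing more can be done
[-0.14360535  0.11255371 -0.47928863] None
```

I slid the balance onto the middle of the slab and handed the job in at about 10 s of the 54 s allowed. It took two pushes with both open fingertips, held about 15 mm above the bench. The first was on the front face, moving forward while turning it. The second was on the right side face, moving it left and finishing the turn.

**Balance:** the last top picture put it about 0 mm (x) and 1 mm (y) off the slab's centre. It was turned about 0.003 rad from square, with the display towards the robot. The highest push force I read was about 6 N, and the pictures showed no sign of tipping or of touching the pan.

**Surroundings:** rack, beaker and weight look unmoved between the first and last pictures. I judged that by eye, not by measuring them. The arm ended clear, with no force on the tool.

**Measurements that disagreed:**
- The slab's edges measured about 6–8 mm too large (256 by 288 mm).
- The balance measured about 5 mm too small each way.
- Both come from where the edges were picked and should cancel at the centre, leaving an error of a few millimetres.
- The check between the two pushes was partly blocked by the arm, so I used it only to set up the second push.

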